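# Find the loose bolt in the microscope clamp rail

### The arm

A 6-joint arm with a two-finger parallel gripper is mounted at the origin on the work surface. World frame = base frame: x ahead of the robot, y to its left, z up, the work surface at z = 0. Lengths are in m, angles in rad, forces in N, time in s.
With the tool pointing down it reaches from about 0.25 to 0.85 m from the base axis. Payload 12.5 kg.
Tool frame: the origin (TCP) lies on the mounting face of the last link; the fingertips stand 186 mm ahead of it and the grasp point (between the pads) lies 167 mm ahead of it; z points along the fingers, y is the line along which they close (so a half turn about z gives the same grasp; the last joint's range is limited). The gripper opens to 93 mm and grips with 3 to 60 N. Pads are 15 mm wide; open, the fingers measure 128 mm over their backs; the gripper's body (75 mm by 188 mm) begins 65 mm behind the grasp point.
Start: joints at [-1.342, 0.351, 1.652, -0, 1.139, -0.085], TCP at [0.17, -0.523, 0.405] pointing down, gripper open.
Joint ranges: [-2.75, 2.75], [-0.79, 2.1], [0.01, 2.65], [-1.57, 4.71], [0.07, 3.14], [-2.87, 2.87]. Speed limits (rad/s): [2.22, 2.22, 2.79, 3.14, 3.14, 3.14].

### API

Orientations are given as a unit quaternion [w, x, y, z].
In Python, from workcell import manip, camera, boxes_of gives the robot as it stands.
- The arm moves only by the tool send_rows, never from a script. Its argument "series" is a list of rows, each a list of 4 numbers: the shift along the world's x, y, z in m, then the turn about the world's z in degrees. A call has 1 to 12 rows; each row is the pose to reach, as a shift and turn from the pose commanded when the call began; what a row does not reach only later rows make up. A row lasts 1/8 s, in which the tool goes at most 62.5 mm and 10.7 degrees, less where a joint would pass 70% of its speed; a pose out of reach is approached as far as the arm can. A call with a gripper value outside its range is refused whole. "fingers" is the opening, from 0 (shut) to 1 (fully open), set as the call begins (left out, the last holds). The fingers move at their own pace and stop on an object; the grip force is fixed at half the most. Time passes only in rows, so rows that repeat a pose let the fingers close. It gives the time, the measured TCP pose, the force, the opening and the grip force at its end, in the units of the state.
- manip.read_state(): the state, without advancing time (a new reading comes with each control period).
- camera(name): name is "scene" or "top" or "wrist"; returns a dict with "image" (384x512x3 uint8, red, green, blue), "camera_matrix" (3x3 intrinsics, pixels), "distortion" ([k1, k2, p1, p2, k3] as OpenCV has them; the pictures are not rectified), "rvec" (rotation vector, rad) and "tvec" (3), from world to camera coordinates, as OpenCV has them. Camera axes: x right, y down, z forward; pixel columns grow to the right and rows downward; lengths in m; the calibration is good to about 2 mm. A picture is of the moment at which its call begins. There is no depth.
- manip.sign_off(): hands the job in; it is judged then, once.
Trained networks look in a picture, given as the dict that the camera call returned (one of the last four; its "shot" number tells which), for a name from the list of things; names that differ only in an ending like _2 or _b are one class to them, and where a whole thing is asked for, a point or a joint stands for the part that bears it (a point fixed in the world has none). Each returns a list of dicts, best first, with "p" (0 to 1); they miss things now and then, are a little off and sometimes report something else, mostly with a low value. They report only what shows in the picture. A call takes as long as a camera call. They do not tell look-alikes from the thing itself.
- boxes_of(picture, target): "centre" ([column, row] in pixels, amid what is visible of it).
The state is a dict: "time": time; "joint_positions": joint angles; "joint_vel": joint speeds; "effort": joint torques, N m; "eef_pos": TCP position; "tool_rot": TCP orientation; "ft_force": force on the tool from outside, world axes, zero at the start; "ft_torque": the same for the moment, N m; "opening": finger opening in m; "finger_force": force on a finger pad.
Only numpy, scipy, OpenCV 4.12 (cv2) and the standard library are available. Lean on these libraries where they do the work, as an engineer would, in place of code of your own. Each camera call takes 0.05 s, during which the arm holds its last target. There are 200 camera calls.

### The job

Pull the snapped-on grey guard straight up off the clamp rail and set it down upright on its feet, lengthwise in the middle of the black mat. Then tap the bolts lightly from above to find the loose one, pressing it until it has sunk fully, and lift the hinged keeper cap around that bolt, and no other, by its front lug to at least 45 degrees. Finish while still holding that cap open with the gripper; leave the eyepiece and the dish between rail and mat where they are.

Things in the scene. Friction and masses are not known exactly. Their poses are not given: they have to be found in the camera images.
- rail: Fixed grey-painted clamp rail, 120 (x) by 210 (y) by 22 mm high, a white stage plate with a dark window behind it (+x). On either side of the bench. Origin: on the bench, under the guard's centre, midway along the rail; y runs along the bolt row, -x (towards the robot) is the side of the lugs. Bolts at y = +80 (a), 0 (b), -80 mm (c), x = -2 mm.
- guard: Loose grey plastic guard, 0.16 kg, an upside-down U over the rail: top plate 60 (x) by 236 (y) mm at 60 to 64 mm height, a leg 8 mm thick at each end standing on the bench, a central rib on top. Starts snapped on by a spring detent in each rail end: a straight pull up of about 15 N frees it; lift 60 mm or more before moving sideways. Origin: centre, at the level of its feet.
- guard_rib (a point): Centre of the guard's gripping rib, 78 mm above the guard's feet: 12 mm thick (x), 70 mm long (y), from 64 to 91 mm height. Pinch it across the guard's x (12 mm).
- mat: Fixed flat black rubber mat, 140 (x) by 300 (y) by 3 mm thick, on the other side of the bench from the rail. Origin: centre of its underside; its long side is y.
- head_a (a point): Centre of the flat top of bolt a (at the rail's +y end): dark steel head, 20 mm across, its top 40 mm above the bench, standing through the window of its keeper (12 mm proud of it). Moves down with the bolt. All three look alike.
- bolt_a (a joint): How far bolt a has sunk (m), 0 at the start. A tight bolt gives under 1.5 mm; the loose one (any of the three) sinks about 6.5 mm under 2 to 3 N, then meets a hard stop, and stays down.
- head_b (a point): Centre of the flat top of bolt b (at the middle): dark steel head, 20 mm across, its top 40 mm above the bench, standing through the window of its keeper (12 mm proud of it). Moves down with the bolt. All three look alike.
- bolt_b (a joint): How far bolt b has sunk (m), 0 at the start. A tight bolt gives under 1.5 mm; the loose one (any of the three) sinks about 6.5 mm under 2 to 3 N, then meets a hard stop, and stays down.
- head_c (a point): Centre of the flat top of bolt c (at the rail's -y end): dark steel head, 20 mm across, its top 40 mm above the bench, standing through the window of its keeper (12 mm proud of it). Moves down with the bolt. All three look alike.
- bolt_c (a joint): How far bolt c has sunk (m), 0 at the start. A tight bolt gives under 1.5 mm; the loose one (any of the three) sinks about 6.5 mm under 2 to 3 N, then meets a hard stop, and stays down.
- lug_a (a point): Centre of keeper a's lifting lug: aluminium block 14 (x) by 40 (y) by 34 mm high on the keeper's free front edge, 52 mm in front (-x) of the bolt, 22 to 56 mm above the bench when shut, hanging 7 mm clear in front of the rail. 4 mm wider than the keeper: pinch it across its ends (40 mm, along y) from above; it can turn between the fingers as it rises. 40 mm free between lugs.
- hinge_a (a point): Hinge axis of keeper a, 26 mm above the bench, 34 mm behind (+x) the bolt, parallel to the rail's y. The lug's centre is 86 mm in front of it and 13 mm above it.
- keeper_a (a joint): Opening angle of keeper a (rad): the hinged aluminium cap plate (36 mm wide, 4 mm thick) around bolt a's head. 0 = shut, 1.5 = fully up; the lug rises and swings back over the bolt. A weak spring and its weight shut it when let go (about 1 N at the lug).
- lug_b (a point): Centre of keeper b's lifting lug: aluminium block 14 (x) by 40 (y) by 34 mm high on the keeper's free front edge, 52 mm in front (-x) of the bolt, 22 to 56 mm above the bench when shut, hanging 7 mm clear in front of the rail. 4 mm wider than the keeper: pinch it across its ends (40 mm, along y) from above; it can turn between the fingers as it rises. 40 mm free between lugs.
- hinge_b (a point): Hinge axis of keeper b, 26 mm above the bench, 34 mm behind (+x) the bolt, parallel to the rail's y. The lug's centre is 86 mm in front of it and 13 mm above it.
- keeper_b (a joint): Opening angle of keeper b (rad): the hinged aluminium cap plate (36 mm wide, 4 mm thick) around bolt b's head. 0 = shut, 1.5 = fully up; the lug rises and swings back over the bolt. A weak spring and its weight shut it when let go (about 1 N at the lug).
- lug_c (a point): Centre of keeper c's lifting lug: aluminium block 14 (x) by 40 (y) by 34 mm high on the keeper's free front edge, 52 mm in front (-x) of the bolt, 22 to 56 mm above the bench when shut, hanging 7 mm clear in front of the rail. 4 mm wider than the keeper: pinch it across its ends (40 mm, along y) from above; it can turn between the fingers as it rises. 40 mm free between lugs.
- hinge_c (a point): Hinge axis of keeper c, 26 mm above the bench, 34 mm behind (+x) the bolt, parallel to the rail's y. The lug's centre is 86 mm in front of it and 13 mm above it.
- keeper_c (a joint): Opening angle of keeper c (rad): the hinged aluminium cap plate (36 mm wide, 4 mm thick) around bolt c's head. 0 = shut, 1.5 = fully up; the lug rises and swings back over the bolt. A weak spring and its weight shut it when let go (about 1 N at the lug).
- eyepiece: Loose black microscope eyepiece standing on the bench between rail and mat, 42 mm wide, 44 mm high. Leave alone. Origin: its underside middle.
- dish: Loose closed white dish, 57 mm wide, 16 mm high, on the bench beyond the eyepiece. Leave alone. Origin: its underside middle.
Not all that is in view belongs to the job. Leave any purple or turquoise look-alike of the guard alone.

How it is judged:
On the way, in this order (a step that is already met when the one before it is completed fails the run):
1. the guard is off the rail and stands released on the mat (horizontal distance between guard and mat below 0.045 m and angle between the y axis of guard and the y axis of mat, either way round below 0.3 rad and height (world z) of guard below 0.01 m and angle between guard's own z axis and vertical below 0.1 rad and linear speed of guard below 0.03 m/s and contact force between each of the arm, the fingers and guard below 0.1 N), for 0.2 s.
2. the loose bolt has been tapped down (value of joint any of bolt_a, bolt_b, bolt_c above 0.004 m), for 0.1 s.
At the end, for the whole second after the job is handed in: Guard upright, at rest and untouched on the mat (centre within 45 mm, lengthwise within 0.3 rad); loose bolt sunk over 4 mm; the keeper around it held by the fingers alone at over 0.7 rad; the other two keepers under 0.15 rad (all of step 1 and ((value of joint bolt_a above 0.004 m and value of joint keeper_a above 0.7 rad and contact force between the fingers and keeper_a above 0.3 N and contact force between guard and keeper_a below 0.05 N and value of joint each of keeper_b, keeper_c below 0.15 rad) or (value of joint bolt_b above 0.004 m and value of joint keeper_b above 0.7 rad and contact force between the fingers and keeper_b above 0.3 N and contact force between guard and keeper_b below 0.05 N and value of joint each of keeper_a, keeper_c below 0.15 rad) or (value of joint bolt_c above 0.004 m and value of joint keeper_c above 0.7 rad and contact force between the fingers and keeper_c above 0.3 N and contact force between guard and keeper_c below 0.05 N and value of joint each of keeper_a, keeper_b below 0.15 rad))); the arm keeps its last pose, push and grip.
It fails at once if a keeper is raised whose bolt has not been found loose ((value of joint keeper_a above 0.3 rad and value of joint bolt_a below 0.0035 m) or (value of joint keeper_b above 0.3 rad and value of joint bolt_b below 0.0035 m) or (value of joint keeper_c above 0.3 rad and value of joint bolt_c below 0.0035 m)).
It fails at once if a bolt is struck or pressed hard (over 90 N) (contact force between the fingers and bolt_a above 90 N or contact force between the fingers and bolt_b above 90 N or contact force between the fingers and bolt_c above 90 N).
It fails at once if the guard is dropped or thrown (linear speed of guard above 0.9 m/s and contact force between the fingers and guard below 0.1 N).
It fails at once if a bystander is pushed more than 30 mm (distance of any of eyepiece, dish from where it was at the start of the episode above 0.03 m).
It also fails if it takes over 61 s, if anything falls off the work surface, if the arm or the gripper's body presses on something with over 40 N, if the wrist force passes 120 N, or if a joint passes its speed limit or range.

## Working session

There is one attempt and no reset: what is moved stays moved. The work goes in short steps, Python scripts to look and compute and a tool call to move; the robot and the scene stay as the last step left them, time stands still between calls to the robot, and variables do not carry over. Pictures are saved under pics/ and viewed, at most 10 in all, crops included, and the job is handed in when it is done.

Besides the shell and the picture viewer there is one more tool, called after "Request:" by a JSON object that holds its "op" and its "data". send_rows: Moves the arm, as the interface text tells. Its arguments: {"type":"object","properties":{"series":{"type":"array","items":{"type":"array","items":{"type":"number"}}},"fingers":{"type":"number"}},"required":["series"]}

```bash
mkdir -p pics
cat > h.py <<'E'
import numpy as np, cv2
from workcell import manip, camera, boxes_of
def save(p,name,crop=None,scale=1):
    im=p["image"]
    if crop: im=im[crop[1]:crop[3],crop[0]:crop[2]]
    im=cv2.resize(im,None,fx=scale,fy=scale,interpolation=cv2.INTER_CUBIC)
    cv2.imwrite("pics/"+name,im[:,:,::-1])
def ray(p,px):
    K=np.array(p["camera_matrix"]);D=np.array(p["distortion"])
    u=cv2.undistortPoints(np.array([[px]],float),K,D)[0,0]
    R=cv2.Rodrigues(np.array(p["rvec"],float))[0];t=np.array(p["tvec"],float).ravel()
    return -R.T@t, R.T@np.array([u[0],u[1],1])
def at(p,px,z):
    c,d=ray(p,px); return c+d*(z-c[2])/d[2]
def proj(p,X):
    return cv2.projectPoints(np.array(X,float).reshape(-1,1,3),np.array(p["rvec"],float),np.array(p["tvec"],float),np.array(p["camera_matrix"]),np.array(p["distortion"]))[0][:,0]
E
python3 - <<'E'
from h import *
a=camera("scene");b=camera("top")
im=np.vstack([a["image"],b["image"]]);
cv2.imwrite("pics/a.png",cv2.resize(a["image"],(800,600))[:,:,::-1]);cv2.imwrite("pics/b.png",cv2.resize(b["image"],(800,600))[:,:,::-1])
Z=dict(guard_rib=.078,mat=.003,eyepiece=.02,dish=.008,head_a=.04,lug_a=.039,rail=.02,guard=.06)
for n,z in Z.items():
  for nm,p in(("s",a),("t",b)):
    for r in boxes_of(p,n)[:4]: print(n,nm,round(r["p"],2),np.round(r["centre"]),np.round(at(p,r["centre"],z),3))
E
```

```text
guard_rib s 0.75 [100. 201.] [ 0.43  -0.592  0.078]
guard_rib s 0.75 [363. 125.] [0.316 0.252 0.078]
guard_rib s 0.56 [229. 207.] [ 0.542 -0.249  0.078]
guard_rib t 0.58 [280. 185.] [ 0.507 -0.236  0.078]
guard_rib t 0.58 [137. 249.] [0.294 0.243 0.078]
guard_rib t 0.57 [388. 217.] [ 0.394 -0.601  0.078]
mat s 0.7 [374. 194.] [0.545 0.196 0.003]
mat t 0.9 [153. 182.] [0.533 0.209 0.003]
mat t 0.37 [280. 184.] [ 0.523 -0.241  0.003]
eyepiece t 0.44 [213. 181.] [ 0.531 -0.006  0.02 ]
dish s 0.72 [334. 248.] [0.696 0.004 0.008]
dish t 0.6 [212. 135.] [0.699 0.001 0.008]
lug_a s 0.53 [227. 194.] [ 0.463 -0.242  0.039]
lug_a s 0.52 [200. 205.] [ 0.482 -0.324  0.039]
lug_a s 0.45 [233. 206.] [ 0.511 -0.235  0.039]
lug_a s 0.44 [250. 184.] [ 0.44  -0.166  0.039]
rail s 0.91 [242. 229.] [ 0.58  -0.225  0.02 ]
rail s 0.32 [200. 205.] [ 0.467 -0.324  0.02 ]
rail t 0.72 [273. 166.] [ 0.583 -0.216  0.02 ]
guard s 0.92 [361. 125.] [0.293 0.257 0.06 ]
guard s 0.87 [ 97. 203.] [ 0.418 -0.606  0.06 ]
guard s 0.63 [230. 205.] [ 0.52  -0.243  0.06 ]
guard t 0.85 [280. 184.] [ 0.512 -0.238  0.06 ]
guard t 0.72 [388. 220.] [ 0.385 -0.606  0.06 ]
guard t 0.62 [135. 248.] [0.298 0.256 0.06 ]
```

View pics/a.png

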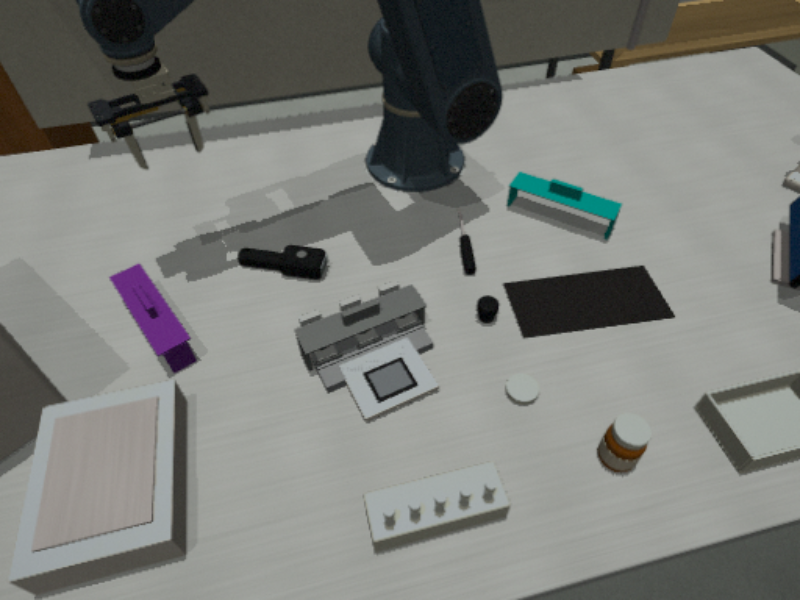

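View pics/b.png

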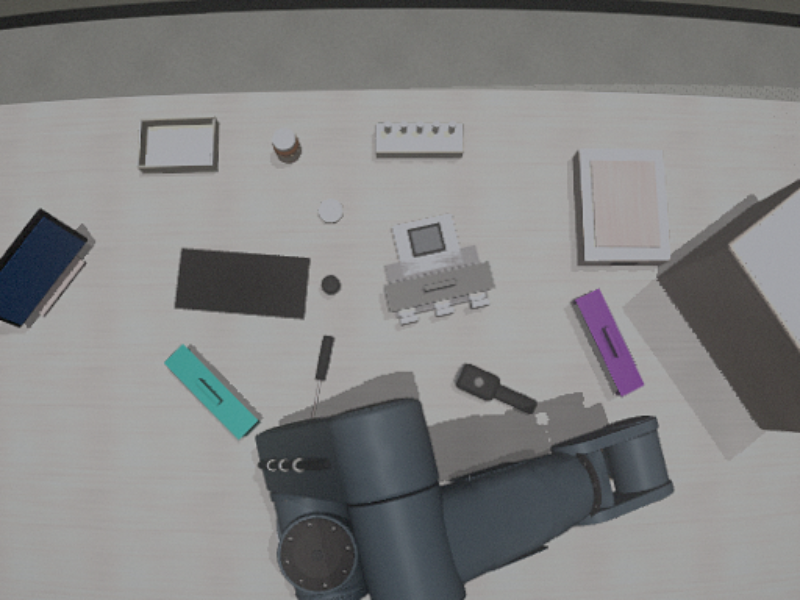

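The top view (800x600) shows three guard-like things. The grey one at (440,287) sits on the clamp rail with the lugs, so it is the one meant. The turquoise one at (212,391) and the purple one at (609,342) are look-alikes. I'll confirm in one enlarged crop and measure the corners.

Run:
```python
from h import *
b=camera("top")
save(b,"c.png",(235,130,330,210),8)
S=manip.read_state();print(S["eef_pos"],S["tool_rot"],S["opening"],S["ft_force"])
s=.64
m=[at(b,(x*s,y*s),.003) for x,y in((181,248),(310,258),(304,319),(175,308))]
m=np.array(m);print(m.round(3),m.mean(0)); d=(m[0]-m[1]+m[3]-m[2]);print("mat yaw",np.degrees(np.arctan2(-d[0],d[1])))
g=np.array([at(b,(x*s,y*s),.064) for x,y in((385,285),(490,262),(494,292),(388,315))])
print(g.round(3),g.mean(0)); d=(g[0]-g[1]+g[3]-g[2]);print("guard yaw",np.degrees(np.arctan2(-d[0],d[1])))
# tool axes
w,x,y,z=S["tool_rot"]
from scipy.spatial.transform import Rotation as R
print(R.from_quat([x,y,z,w]).as_matrix().round(3))
```

```text
[ 0.16978855 -0.52311699  0.40472786] [-2.28919191e-05  9.87718780e-01  1.56242155e-01  1.80458368e-06] 0.09261019735256558 [0.1513327  0.11614617 0.10544981]
[[0.618 0.347 0.003]
 [0.591 0.048 0.003]
 [0.452 0.06  0.003]
 [0.479 0.356 0.003]] [0.53503075 0.20275743 0.003     ]
mat yaw -5.1712154046476595
[[ 0.519 -0.122  0.064]
 [ 0.568 -0.352  0.064]
 [ 0.502 -0.359  0.064]
 [ 0.453 -0.129  0.064]] [ 0.51033496 -0.24069009  0.064     ]
guard yaw 11.966337309074127
[[ 0.951  0.309 -0.   ]
 [ 0.309 -0.951  0.   ]
 [ 0.    -0.    -1.   ]]
```

View pics/c.png

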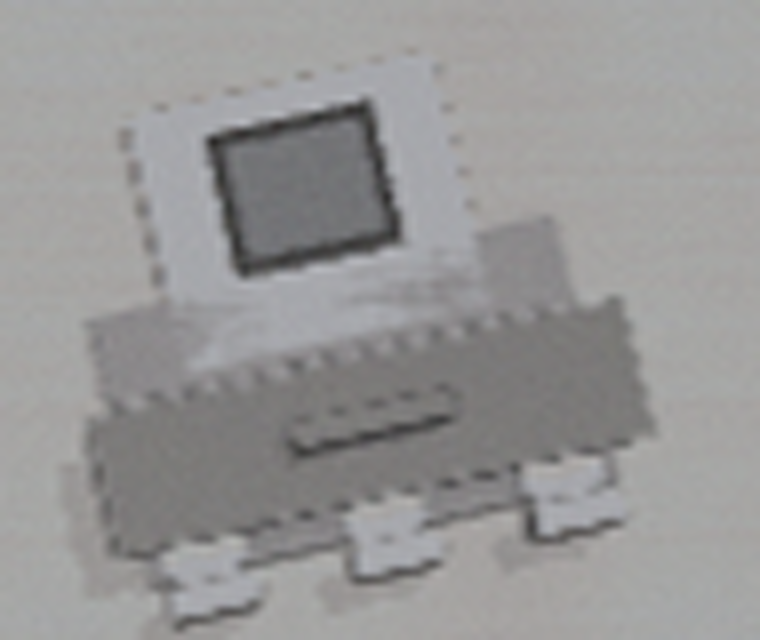

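Request:
{"op": "send_rows", "data": {"series": [[0.04,0.035,-0.01,10],[0.08,0.07,-0.02,20],[0.12,0.105,-0.03,30],[0.16,0.14,-0.04,40],[0.2,0.175,-0.04,50],[0.24,0.21,-0.04,60],[0.28,0.245,-0.04,70],[0.32,0.27,-0.04,78],[0.34,0.283,-0.04,84],[0.34,0.283,-0.04,84]], "fingers": 0.6}}

```text
time: 2.2
eef_pos: [0.5106, -0.2393, 0.3645]
tool_rot: [-0.0, 0.629, 0.778, 0.0]
ft_force: [0.3, 0.2, -0.6]
opening: 0.0555
finger_force: 0.0
```

Run:
```python
from h import *
w=camera("wrist");b=camera("top")
save(w,"d.png",None,1.5)
S=manip.read_state();print(S["eef_pos"],S["tool_rot"],S["opening"],S["ft_force"])
for n,z in(("guard_rib",.085),("guard",.064),("lug_a",.056)):
  for nm,p in(("w",w),("t",b)):
    for r in boxes_of(p,n)[:4]: print(n,nm,round(r["p"],2),np.round(r["centre"]),np.round(at(p,r["centre"],z),3))
```

```text
[ 0.5093777  -0.24034158  0.36458134] [-2.20942693e-04  6.30149152e-01  7.76474069e-01 -1.34165967e-04] 0.05581614608233188 [ 0.20159355 -0.33910995  0.12524779]
guard_rib w 0.67 [262. 160.] [ 0.508 -0.205  0.085]
guard_rib t 0.9 [123. 233.] [0.347 0.291 0.085]
guard_rib t 0.8 [388. 218.] [ 0.39  -0.6    0.085]
guard_rib t 0.4 [311. 181.] [ 0.519 -0.339  0.085]
guard w 0.65 [262. 164.] [ 0.51  -0.212  0.064]
guard t 0.89 [120. 232.] [0.353 0.307 0.064]
guard t 0.8 [387. 219.] [ 0.389 -0.603  0.064]
guard t 0.22 [308. 193.] [ 0.48  -0.332  0.064]
lug_a w 0.93 [213. 111.] [ 0.453 -0.173  0.056]
lug_a w 0.67 [220. 253.] [ 0.487 -0.317  0.056]
lug_a w 0.6 [216. 188.] [ 0.469 -0.246  0.056]
lug_a t 0.34 [312. 181.] [ 0.522 -0.346  0.056]
```

View pics/d.png

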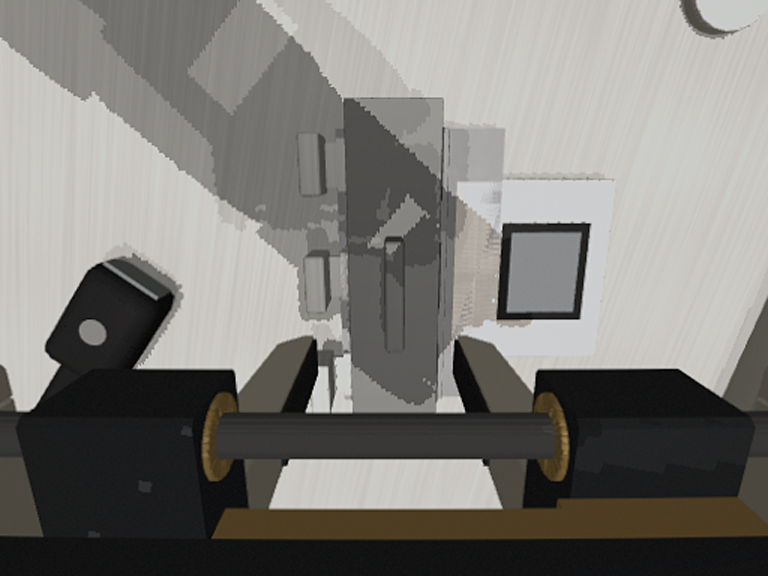

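The wrist view shows the grey guard on its rail. Its rib is centred near (395,294) in the 768-wide view, with lug tops at (306,163), (312,283) and about (320,380), and the long axis parallel to the image columns.

Run:
```python
from h import *
w=camera("wrist");s=1/1.5
def q(x,y,z): return at(w,(x*s,y*s),z)
e1,e2=q(393,238,.091),q(394,351,.091)
print("rib ends",e1.round(4),e2.round(4),((e1+e2)/2).round(4),np.linalg.norm(e1-e2))
d=e1-e2;print("yaw",np.degrees(np.arctan2(-d[0],d[1])))
L=q(345,98,.064);R_=q(442,98,.064);L2=q(350,412,.064);print("plate",L.round(4),R_.round(4),np.linalg.norm(L-R_)); d=R_-L;print(np.degrees(np.arctan2(d[1],d[0])));d=L-L2;print(np.degrees(np.arctan2(-d[0],d[1])))
print("lugs",q(306,163,.056).round(4),q(312,283,.056).round(4))
print("pred tip",proj(w,[[0.51,-.239,.178]])*1.5)
```

```text
rib ends [ 0.5063 -0.2042  0.091 ] [ 0.5219 -0.2734  0.091 ] [ 0.5141 -0.2388  0.091 ] 0.07095729739559141
yaw 12.722149987850697
plate [ 0.4617 -0.1315  0.064 ] [ 0.5185 -0.1195  0.064 ] 0.058089388910398464
11.960006800263189
11.578576578933772
lugs [ 0.4435 -0.1734  0.056 ] [ 0.4603 -0.2504  0.056 ]
pred tip [[388.05113905 351.42223535]]
```

Request:
{"op": "send_rows", "data": {"series": [[0.003,0.001,-0.04,0],[0.003,0.001,-0.08,0],[0.003,0.001,-0.1,0],[0.003,0.001,-0.11,0],[0.003,0.001,-0.11,0]]}}

```text
time: 3.28
eef_pos: [0.5128, -0.2392, 0.2547]
tool_rot: [-0.0, 0.63, 0.777, -0.0]
ft_force: [-0.4, 0.2, -0.1]
opening: 0.0558
finger_force: 0.0
```

Request:
{"op": "send_rows", "data": {"series": [[0,0,0,0],[0,0,0,0],[0,0,0,0],[0,0,0,0]], "fingers": 0}}

```text
time: 3.78
eef_pos: [0.5128, -0.2391, 0.2549]
tool_rot: [0.0, 0.629, 0.777, 0.0]
ft_force: [-0.1, -0.5, 0.0]
opening: 0.0204
finger_force: 0.0
```

Request:
{"op": "send_rows", "data": {"series": [[0,0,0,0],[0,0,0,0],[0,0,0,0]]}}

```text
time: 4.15
eef_pos: [0.5127, -0.2391, 0.2545]
tool_rot: [-0.0, 0.629, 0.777, -0.0]
ft_force: [-0.5, 0.5, -2.3]
opening: 0.0119
finger_force: 30.0
```

Request:
{"op": "send_rows", "data": {"series": [[0,0,0.005,0],[0,0,0.015,0],[0,0,0.03,0],[0,0,0.05,0],[0,0,0.08,0],[0,0,0.1,0],[0,0,0.1,0]]}}

```text
time: 5.03
eef_pos: [0.513, -0.2391, 0.357]
tool_rot: [0.002, 0.629, 0.777, 0.0]
ft_force: [-0.8, -0.4, -2.0]
opening: 0.0122
finger_force: 30.0
```

Request:
{"op": "send_rows", "data": {"series": [[0.001,0.02,0,-1],[0.003,0.06,0,-3],[0.005,0.11,0,-5],[0.008,0.16,0,-7],[0.01,0.21,0,-9],[0.013,0.26,0,-11],[0.016,0.31,0,-13],[0.018,0.36,0,-15],[0.02,0.4,0,-16],[0.022,0.43,0,-17],[0.022,0.442,0,-17],[0.022,0.442,0,-17]]}}

```text
time: 6.52
eef_pos: [0.5346, 0.2029, 0.3543]
tool_rot: [-0.0, 0.737, 0.676, -0.0]
ft_force: [-0.3, 0.3, -2.1]
opening: 0.0118
finger_force: 30.0
```

Request:
{"op": "send_rows", "data": {"series": [[0,0,-0.03,0],[0,0,-0.06,0],[0,0,-0.08,0],[0,0,-0.09,0],[0,0,-0.096,0],[0,0,-0.096,0]]}}

```text
time: 7.28
eef_pos: [0.5349, 0.2026, 0.259]
tool_rot: [0.0, 0.737, 0.675, 0.0]
ft_force: [-0.8, 0.1, -2.2]
opening: 0.0116
finger_force: 30.0
```

Run:
```python
from h import *
w=camera("scene")
save(w,"e.png",(180,90,460,290),2.8)
S=manip.read_state();print(S["eef_pos"],S["ft_force"],S["ft_torque"])
```

```text
[0.53496555 0.2027612  0.25924305] [-0.58151512  0.03845435 -2.20715298] [-0.03602684 -0.12801554  0.00853575]
```

View pics/e.png

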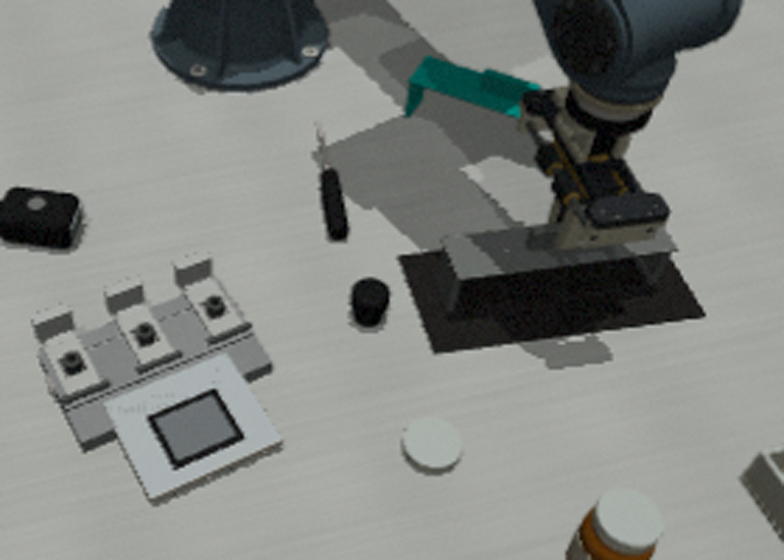

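The guard hangs upright over the mat (legs near (455,295) and (650,268)). The bolts now show at (72,363), (146,334) and (215,307). Next I lower it to contact.

Request:
{"op": "send_rows", "data": {"series": [[0,0,-0.002,0],[0,0,-0.002,0]]}}

```text
time: 7.58
eef_pos: [0.535, 0.2029, 0.2574]
tool_rot: [0.0, 0.737, 0.676, 0.001]
ft_force: [0.5, -0.4, 2.9]
opening: 0.0118
finger_force: 30.0
```

Request:
{"op": "send_rows", "data": {"series": [[0,0,-0.002,0],[0,0,-0.002,0]]}}

```text
time: 7.82
eef_pos: [0.5352, 0.2029, 0.2573]
tool_rot: [0.001, 0.737, 0.676, 0.001]
ft_force: [-6.7, -4.5, 26.2]
opening: 0.0116
finger_force: 30.0
```

Request:
{"op": "send_rows", "data": {"series": [[0,0,0.002,0],[0,0,0.002,0]]}}

```text
time: 8.07
eef_pos: [0.5349, 0.203, 0.2574]
tool_rot: [0.0, 0.737, 0.675, 0.0]
ft_force: [-2.5, -0.6, 8.4]
opening: 0.0122
finger_force: 30.0
```

Request:
{"op": "send_rows", "data": {"series": [[0,0,0,0],[0,0,0,0],[0,0,0,0],[0,0,0,0],[0,0,0.03,0],[0,0,0.07,0],[0,0,0.12,0],[0,0,0.12,0]], "fingers": 0.5}}

```text
time: 9.07
eef_pos: [0.5353, 0.2031, 0.3803]
tool_rot: [0.001, 0.737, 0.675, 0.003]
ft_force: [-0.2, 0.3, -0.8]
opening: 0.0464
finger_force: 0.0
```

Run:
```python
from h import *
w=camera("wrist"); b=camera("top")
save(w,"f.png",None,1)
print(manip.read_state()["eef_pos"])
for n,z in(("guard_rib",.085),("guard",.064),("mat",.003),("head_a",.04),("lug_a",.056)):
  for nm,p in(("w",w),("t",b)):
    for r in boxes_of(p,n)[:5]: print(n,nm,round(r["p"],2),np.round(r["centre"]),np.round(at(p,r["centre"],z),3))
```

```text
[0.53460522 0.20281378 0.37647556]
guard_rib w 0.88 [ 38. 119.] [0.342 0.291 0.085]
guard_rib w 0.75 [252. 164.] [0.536 0.232 0.085]
guard_rib t 0.97 [386. 220.] [ 0.383 -0.593  0.085]
guard_rib t 0.58 [168. 182.] [0.52  0.14  0.085]
guard w 0.68 [ 39. 116.] [0.329 0.296 0.064]
guard w 0.58 [254. 166.] [0.537 0.226 0.064]
guard t 0.87 [169. 179.] [0.533 0.142 0.064]
guard t 0.69 [389. 222.] [ 0.377 -0.609  0.064]
mat w 0.83 [287. 128.] [0.579 0.259 0.003]
mat t 0.67 [211. 132.] [0.709 0.003 0.003]
head_a w 0.18 [286. 128.] [0.574 0.261 0.04 ]
lug_a t 0.77 [260. 196.] [ 0.471 -0.168  0.056]
lug_a t 0.75 [303. 188.] [ 0.501 -0.316  0.056]
lug_a t 0.63 [284. 189.] [ 0.495 -0.252  0.056]
```

View pics/f.png

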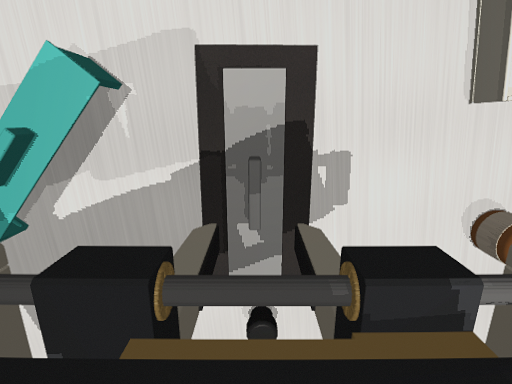

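The guard stands centred on the mat, at (254,170). Next I go to bolt b with the fingers closed and turned for the lugs.

Request:
{"op": "send_rows", "data": {"series": [[-0.002,-0.03,0,-6],[-0.005,-0.08,0,-15],[-0.008,-0.13,0,-24],[-0.011,-0.18,0,-33],[-0.014,-0.23,0,-42],[-0.016,-0.28,0,-51],[-0.018,-0.33,0,-60],[-0.02,-0.38,0,-67],[-0.022,-0.42,0,-73],[-0.024,-0.442,-0.03,-73],[-0.024,-0.442,-0.07,-73],[-0.024,-0.442,-0.07,-73]], "fingers": 0}}

```text
time: 11.18
eef_pos: [0.5102, -0.239, 0.3046]
tool_rot: [-0.002, 0.995, 0.104, -0.002]
ft_force: [-0.7, 0.4, -0.5]
opening: 0.0006
finger_force: 0.0
```

Run:
```python
from h import *
w=camera("wrist");s=camera("scene")
save(w,"g.png",None,1)
S=manip.read_state();print(S["eef_pos"],S["tool_rot"],S["opening"],S["ft_force"])
P=[[.4942,-.1612,.04],[.5108,-.2394,.04],[.5275,-.3177,.04],[.4434,-.172,.056],[.46,-.2502,.056],[.4767,-.3285,.056]]
print(proj(w,P).round(),proj(s,P).round())
for n,z in(("head_a",.04),("lug_a",.056)):
  for nm,p in(("w",w),("s",s)):
    for r in boxes_of(p,n)[:5]: print(n,nm,round(r["p"],2),np.round(r["centre"]),np.round(at(p,r["centre"],z),3))
```

```text
[ 0.51114011 -0.23910376  0.30775081] [1.83047853e-04 9.94525502e-01 1.04493650e-01 2.63143918e-04] 0.00038393771145463587 [-0.80820831  0.17035302  0.17982613]
[[167. 199.]
 [258. 199.]
 [349. 199.]
 [166. 262.]
 [258. 262.]
 [350. 262.]] [[256. 197.]
 [231. 206.]
 [205. 216.]
 [249. 181.]
 [224. 190.]
 [198. 200.]]
head_a w 0.97 [351. 195.] [ 0.532 -0.318  0.04 ]
head_a w 0.89 [260. 194.] [ 0.516 -0.24   0.04 ]
head_a w 0.65 [167. 192.] [ 0.501 -0.161  0.04 ]
head_a s 0.6 [256. 199.] [ 0.503 -0.163  0.04 ]
head_a s 0.5 [233. 209.] [ 0.523 -0.238  0.04 ]
head_a s 0.43 [203. 221.] [ 0.541 -0.326  0.04 ]
lug_a w 0.86 [260. 178.] [ 0.533 -0.237  0.056]
lug_a w 0.8 [346. 211.] [ 0.521 -0.312  0.056]
lug_a w 0.61 [173. 213.] [ 0.489 -0.172  0.056]
lug_a s 0.9 [200. 214.] [ 0.527 -0.329  0.056]
lug_a s 0.86 [251. 189.] [ 0.477 -0.172  0.056]
lug_a s 0.55 [224. 204.] [ 0.509 -0.26   0.056]
lug_a s 0.27 [256. 197.] [ 0.509 -0.165  0.056]
```

View pics/g.png

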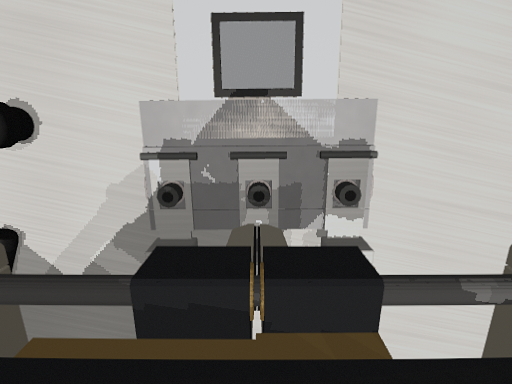

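The heads appear at (170,196), (258,195) and (347,194), matching the prediction within 2 mm. Now I tap b.

Request:
{"op": "send_rows", "data": {"series": [[0.001,0,-0.03,0],[0.001,0,-0.06,0],[0.001,0,-0.072,0],[0.001,0,-0.077,0],[0.001,0,-0.08,0],[0.001,0,-0.081,0],[0.001,0,-0.081,0]]}}

```text
time: 12.35
eef_pos: [0.512, -0.2392, 0.2263]
tool_rot: [0.0, 0.995, 0.104, 0.0]
ft_force: [-0.1, -0.1, 0.8]
opening: 0.0003
finger_force: 0.6
```

Request:
{"op": "send_rows", "data": {"series": [[0,0,-0.001,0],[0,0,-0.002,0],[0,0,-0.002,0]]}}

```text
time: 12.72
eef_pos: [0.5121, -0.2392, 0.2257]
tool_rot: [0.0, 0.995, 0.104, 0.001]
ft_force: [-6.8, 3.2, 20.9]
opening: 0.0006
finger_force: 10.6
```

b is tight. Next is a.

Request:
{"op": "send_rows", "data": {"series": [[0,0,0.02,0],[-0.008,0.04,0.03,0],[-0.017,0.078,0.03,0],[-0.017,0.078,0.02,0],[-0.017,0.078,0.01,0],[-0.017,0.078,0.004,0],[-0.017,0.078,0.003,0],[-0.017,0.078,0.001,0],[-0.017,0.078,0,0],[-0.017,0.078,0,0]]}}

```text
time: 13.98
eef_pos: [0.4949, -0.1616, 0.2256]
tool_rot: [0.0, 0.995, 0.104, 0.0]
ft_force: [-9.4, 1.4, 26.8]
opening: 0.0001
finger_force: 13.3
```

a is tight too. Next is c.

Request:
{"op": "send_rows", "data": {"series": [[0,0,0.02,0],[0.01,-0.05,0.03,0],[0.022,-0.1,0.03,0],[0.034,-0.156,0.03,0],[0.034,-0.156,0.02,0],[0.034,-0.156,0.01,0],[0.034,-0.156,0.004,0],[0.034,-0.156,0.002,0],[0.034,-0.156,0.001,0],[0.034,-0.156,0,0],[0.034,-0.156,0,0]]}}

```text
time: 15.35
eef_pos: [0.5289, -0.3171, 0.2239]
tool_rot: [0.0, 0.995, 0.104, 0.0]
ft_force: [0.6, 0.8, 1.1]
opening: 0.0004
finger_force: 0.6
```

c gives under about 1 N, so I press on.

Request:
{"op": "send_rows", "data": {"series": [[0,0,-0.001,0],[0,0,-0.002,0],[0,0,-0.003,0],[0,0,-0.004,0],[0,0,-0.005,0],[0,0,-0.005,0]]}}

```text
time: 16.1
eef_pos: [0.5289, -0.3172, 0.2198]
tool_rot: [0.0, 0.995, 0.104, 0.0]
ft_force: [-2.2, 3.1, 12.7]
opening: 0.0005
finger_force: 6.4
```

Request:
{"op": "send_rows", "data": {"series": [[0,0,-0.001,0],[0,0,-0.001,0]]}}

```text
time: 16.35
eef_pos: [0.529, -0.3172, 0.2196]
tool_rot: [0.0, 0.995, 0.104, 0.0]
ft_force: [-5.7, 5.2, 22.7]
opening: 0.0003
finger_force: 11.2
```

Bolt c is sunk by about 6.5 mm and at its hard stop. I move above lug c with the fingers open.

Request:
{"op": "send_rows", "data": {"series": [[0,0,0.03,0],[0,0,0.07,0],[-0.026,-0.006,0.09,0],[-0.052,-0.011,0.09,0],[-0.052,-0.011,0.09,0],[-0.052,-0.011,0.09,0]], "fingers": 0.65}}

```text
time: 17.1
eef_pos: [0.4773, -0.3281, 0.3076]
tool_rot: [-0.0, 0.995, 0.104, 0.0]
ft_force: [0.7, -1.1, -0.4]
opening: 0.0557
finger_force: 0.0
```

Run:
```python
from h import *
w=camera("wrist")
save(w,"i.png",None,1.5)
S=manip.read_state();print(S["eef_pos"],S["tool_rot"],S["opening"],S["ft_force"])
u,v=np.array([.978,.208,0]),np.array([-.208,.978,0]);c=np.array([.4767,-.3285,.056])
print((1.5*proj(w,[c+a*.007*u+b*.02*v for a,b in((0,0),(1,1),(1,-1),(-1,1),(-1,-1))])).round())
```

```text
[ 0.47740618 -0.32804871  0.3074796 ] [-2.64780149e-05  9.94528102e-01  1.04469386e-01 -1.54174682e-05] 0.05819168416826474 [-0.03119245  1.24557702  0.55389175]
[[385. 309.]
 [348. 297.]
 [421. 297.]
 [349. 321.]
 [420. 321.]]
```

View pics/i.png

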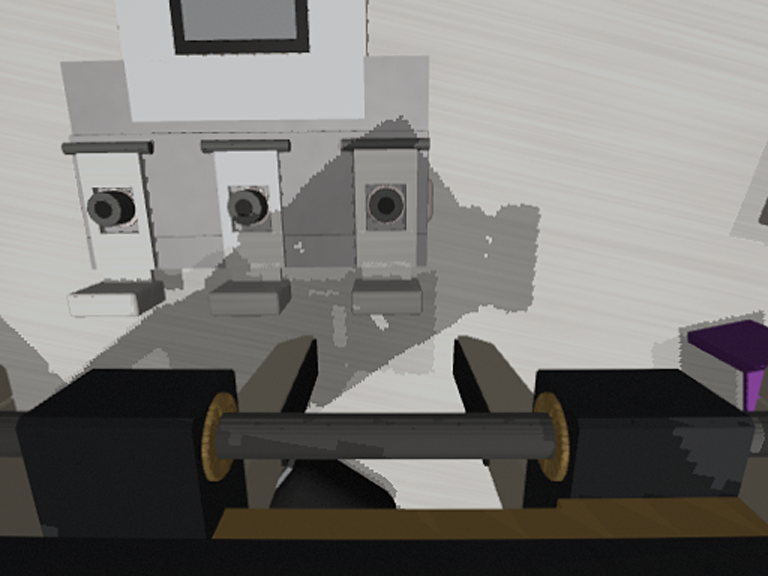

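The wrist view shows c's dark head at (386,205), visibly sunk, and lug c at about (352–422, 278–313). That is a few mm further +x than predicted, so I check the edges.

Run:
```python
from h import *
w=camera("wrist")
g=cv2.cvtColor(w["image"],cv2.COLOR_RGB2GRAY)
print(list(zip(range(178,220),g[178:220,252:262].mean(1).round().astype(int))))
r=g[196:206].mean(0).round().astype(int);print(list(zip(range(225,292),r[225:292])))
u,v=np.array([.978,.208,0]),np.array([-.208,.978,0])
H=np.array([.5275,-.3177,.0335]);print("head pred",proj(w,[H]))
print("head obs",at(w,(386/1.5,205/1.5),.0335))
for row in (186,188,190,204,206,208,210): print(row,((at(w,(257,row),.056)-[.4767,-.3285,.056])@u).round(4))
```

```text
[(178, np.int64(143)), (179, np.int64(138)), (180, np.int64(139)), (181, np.int64(141)), (182, np.int64(142)), (183, np.int64(136)), (184, np.int64(120)), (185, np.int64(113)), (186, np.int64(97)), (187, np.int64(75)), (188, np.int64(71)), (189, np.int64(70)), (190, np.int64(70)), (191, np.int64(72)), (192, np.int64(73)), (193, np.int64(71)), (194, np.int64(89)), (195, np.int64(106)), (196, np.int64(116)), (197, np.int64(118)), (198, np.int64(116)), (199, np.int64(113)), (200, np.int64(113)), (201, np.int64(115)), (202, np.int64(116)), (203, np.int64(116)), (204, np.int64(116)), (205, np.int64(114)), (206, np.int64(112)), (207, np.int64(112)), (208, np.int64(108)), (209, np.int64(99)), (210, np.int64(118)), (211, np.int64(134)), (212, np.int64(134)), (213, np.int64(142)), (214, np.int64(140)), (215, np.int64(149)), (216, np.int64(156)), (217, np.int64(153)), (218, np.int64(140)), (219, np.int64(125))]
[(225, np.int64(110)), (226, np.int64(109)), (227, np.int64(109)), (228, np.int64(109)), (229, np.int64(109)), (230, np.int64(108)), (231, np.int64(106)), (232, np.int64(105)), (233, np
[... 753 characters left out ...]
(115)), (268, np.int64(115)), (269, np.int64(115)), (270, np.int64(115)), (271, np.int64(115)), (272, np.int64(115)), (273, np.int64(115)), (274, np.int64(115)), (275, np.int64(115)), (276, np.int64(115)), (277, np.int64(115)), (278, np.int64(115)), (279, np.int64(117)), (280, np.int64(107)), (281, np.int64(86)), (282, np.int64(108)), (283, np.int64(108)), (284, np.int64(107)), (285, np.int64(108)), (286, np.int64(108)), (287, np.int64(108)), (288, np.int64(108)), (289, np.int64(107)), (290, np.int64(117)), (291, np.int64(133))]
head pred [[256.56619876 141.23132215]]
head obs [ 0.53143176 -0.31753727  0.0335    ]
186 0.0175
188 0.0158
190 0.0141
204 0.0021
206 0.0004
208 -0.0014
210 -0.0031
```

Request:
{"op": "send_rows", "data": {"series": [[0.002,0,-0.03,0],[0.002,0,-0.06,0],[0.002,0,-0.08,0],[0.002,0,-0.09,0],[0.002,0,-0.098,0],[0.002,0,-0.098,0]]}}

```text
time: 17.95
eef_pos: [0.4789, -0.3281, 0.2097]
tool_rot: [-0.0, 0.995, 0.104, -0.0]
ft_force: [0.1, 0.1, 1.2]
opening: 0.0602
finger_force: 0.0
```

Request:
{"op": "send_rows", "data": {"series": [[0,0,0,0],[0,0,0,0],[0,0,0,0],[0,0,0,0],[0,0,0,0]], "fingers": 0}}

```text
time: 18.58
eef_pos: [0.4789, -0.3284, 0.21]
tool_rot: [0.0, 0.995, 0.104, 0.0]
ft_force: [-0.2, -3.9, 1.8]
opening: 0.04
finger_force: 30.0
```

Request:
{"op": "send_rows", "data": {"series": [[0.002,0,0.007,0],[0.004,0.001,0.015,0],[0.007,0.001,0.022,0],[0.01,0.002,0.028,0],[0.014,0.003,0.035,0],[0.014,0.003,0.035,0]]}}

```text
time: 19.32
eef_pos: [0.4931, -0.3252, 0.2452]
tool_rot: [0.001, 0.995, 0.104, 0.0]
ft_force: [-0.1, -5.0, -0.0]
opening: 0.0398
finger_force: 30.0
```

Request:
{"op": "send_rows", "data": {"series": [[0.005,0.001,0.006,0],[0.01,0.002,0.012,0],[0.015,0.003,0.017,0],[0.021,0.005,0.021,0],[0.027,0.006,0.025,0],[0.034,0.007,0.029,0],[0.038,0.008,0.031,0],[0.038,0.008,0.031,0],[0.038,0.008,0.031,0]]}}

```text
time: 20.45
eef_pos: [0.5306, -0.3172, 0.2756]
tool_rot: [-0.0, 0.995, 0.104, -0.0]
ft_force: [-0.3, -5.2, -1.3]
opening: 0.0396
finger_force: 30.0
```

Run:
```python
from h import *
s=camera("scene")
save(s,"j.png",(150,100,450,290),2.6)
S=manip.read_state();print(S["time"],S["eef_pos"],S["opening"],S["ft_force"])
```

```text
20.5 [ 0.53063038 -0.31715921  0.2756149 ] 0.03965404468045935 [-0.25994111 -4.40234179 -2.20537908]
```

View pics/j.png

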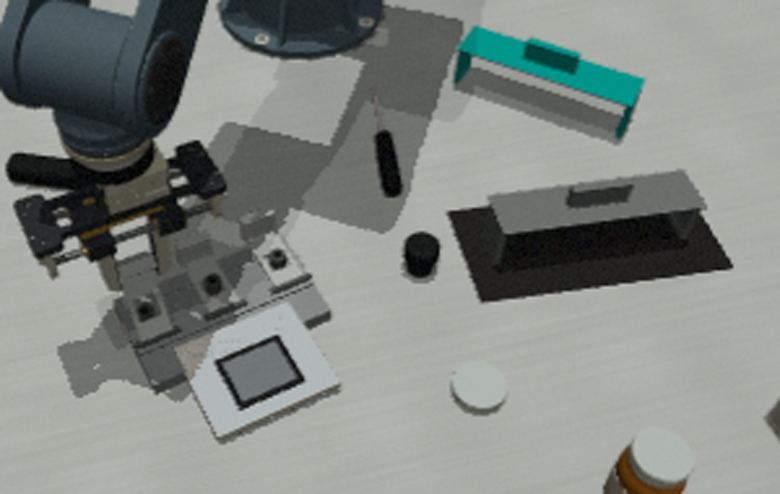

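The guard stands on the mat at (600,215), the bystanders are untouched, and lugs a and b are still down. Cap c is hard to see behind the fingers, so I check it with the wrist camera.

Run:
```python
from h import *
w=camera("wrist");s=camera("scene")
A=cv2.resize(w["image"],(512,384))[60:330,60:460]
B=cv2.resize(s["image"][160:250,160:290],(390,270),interpolation=cv2.INTER_CUBIC)
cv2.imwrite("pics/k.png",np.hstack([A,B])[:,:,::-1])
```

```text
(no output)
```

View pics/k.png

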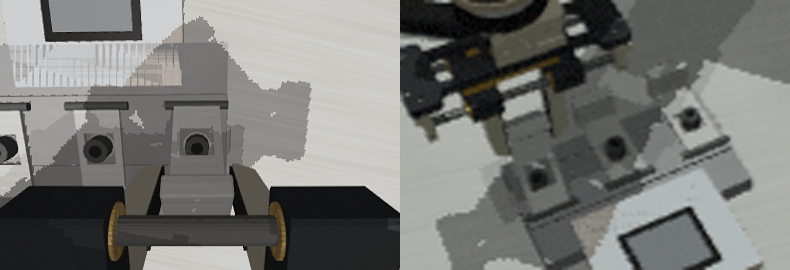

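The wrist view shows lug c at (197,190) gripped between the pads, with the plate rising from its hinge. The arc travelled (66 mm up) puts it at about 57°, so I hand in.

```bash
python3 -c "
from workcell import manip
print(manip.sign_off())"
```

```text
the job is handed in; nothing more can be done
None
```

I handed the job in at about 20 s on the robot's clock: the guard stands upright in the middle of the mat, bolt c was the loose one and is pressed fully down (about 6.5 mm), and the gripper is holding keeper c open at about 57° as worked out from the arm's travel; the hand-in returned no verdict.

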